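# Open a deep-lidded medicine tin in its hold-down bracket

### The job

Slide the tin along the counter, lid on, into the hold-down bracket until its foot is fully home against the back bar, so that the bracket holds the base down while you draw the tight, deep lid straight up and off. Stand the lid upright, open end down, on the middle of the rubber mat, and press the drying cartridge that stands proud in the top of the base down flush. Keep the base down on the counter and home in the bracket, keep tin and lid upright, do not disturb the other containers, and let go of everything at the end.

Things in the scene. Friction and masses are not known exactly. Their poses are not given: they have to be found in the camera images.
- tin: The tin's loose base, bare aluminium, about 0.5 kg: square foot plate 84 x 84 mm, 6 mm thick, carrying a square body 50 x 50 mm that ends 66 mm above the foot's underside. At the start the lid hides the body; only the foot shows. Origin: centre of the foot's underside; z up, x and y along the sides. Starts 118 to 145 mm short of home, outside the bracket's mouth, a little askew, lid on
- tin_grip (a point): Point inside the tin's body, 33 mm above the foot's underside, level with four sprung rubber pads in the body's sides that grip the lid from inside. Drawing the lid off takes about 10 to 20 N over the first 35 mm, less after; that is far more than the base weighs (grip the lid firmly), so a base that is not held down comes up with the lid
- lid_center (a point): Centre of the lid, half-way up: loose bare aluminium square cap, no handle, paper label on two sides, 58 x 58 mm outside, 75 mm high, walls 3 mm, open below, 0.13 kg; gripped across two sides. On the tin it reaches down to the foot, 1 mm play, this point 43.5 mm above the foot's underside; it must rise 60 mm to clear the body, 70 mm to clear the proud cartridge. z points from open end to top, x and y along the sides
- bracket: Steel hold-down bracket fixed to the counter, 13 mm high: two rails along its x, inner faces 88 mm apart, with inward lips from x = -30 to +42 mm, undersides 9 mm above the counter, inner edges 33 mm from the middle line. Mouth on its -x side (to the robot's right), cheeks splayed from x = -30 to -70 mm. Origin: on the counter, where the foot's centre lies when fully home; x points from mouth to stop, z up
- bracket_stop (a point): Middle of the near face of the bracket's cross bar (the stop), 42 mm beyond the bracket's origin along its x, 6.5 mm above the counter. The far edge of the tin's foot butts against it when fully home. The counter between the rails is bare: the foot slides in on the counter, 3 mm under the lips and with 2 mm play on either side
- cartridge (a joint): How far the white drying cartridge stands proud of the top of the tin's body, in m: 0 = flush (it can go no lower), at most 0.010. It slides straight up and down and is stiff: pressing it down takes about 5 N; it stays where it is left
- cartridge_top (a point): Centre of the cartridge's top face, 29 x 29 mm, in the middle of the tin body's top, whose square rim around it is about 10 mm wide and lies 66 mm above the foot's underside. Under the lid until that is off
- mat: Thin dark rubber mat fixed on the counter, 150 x 150 x 4 mm, to the left or to the right of the bracket and tin. Origin: centre of its underside, on the counter; its top is 4 mm above the counter
- jar: Bystander: white plastic jar, 90 mm across, 120 mm high, on the side of the bracket opposite to the mat. Origin: centre of its underside
- bottle: Bystander: black bottle, 68 mm across, 110 mm high, behind the bracket or to its left, as seen from the robot. Origin: centre of its underside
- vial: Bystander: small amber glass bottle, 44 mm across, 75 mm high, behind the bracket or to its left, as seen from the robot. Origin: centre of its underside
Mind the look-alikes: they are no part of the job. Leave any blue or purple look-alike of the tin alone.

How it is judged:
By the outcome, as a careful person would: the job done as asked, in the order asked, and still so for the second after the job is handed in, with the robot touching nothing.
It also fails if it takes over 58 s, if anything falls off the work surface, if the arm or the gripper's body presses on something with over 40 N, if the wrist force passes 120 N, or if a joint passes its speed limit or range.

### The arm

A 7-joint arm with a two-finger parallel gripper is mounted at the origin on the work surface. World frame = base frame: x ahead of the robot, y to its left, z up, the work surface at z = 0. Lengths are in m, angles in rad, forces in N, time in s.
With the tool pointing down it reaches from about 0.35 to 0.9 m from the base axis. Payload 7.2 kg.
Tool frame: the origin (TCP) lies midway between the tips of the shut fingers; the grasp point (between the pads) lies 19 mm behind it; z points along the fingers, y is the line along which they close (so a half turn about z gives the same grasp; the last joint's range is limited). The gripper opens to 85 mm and grips with 20 to 120 N. Pads are 22 mm wide; open, the fingers measure 114 mm over their backs; the gripper's body (76 mm by 85 mm) begins 54 mm behind the grasp point. The pads swing forward as they close: fully open they stand 13 mm farther back than shut.
Start: joints at [1.059, 0.411, -0.013, 1.596, 0.006, 1.134, -0.082], TCP at [0.268, -0.564, 0.209] pointing down, gripper open.
Joint ranges: [-2.95, 2.95], [-0.29, 1.99], [-1.47, 1.44], [0.14, 2.54], [-1.03, 4.17], [0.13, 1.85], [-2.86, 2.86]. Speed limits (rad/s): [2.39, 2.39, 3.01, 3.01, 3.14, 3.14, 3.14].

### API

Orientations are given as a unit quaternion [x, y, z, w].
In Python, from bench import arm gives the robot as it stands.
- The arm moves only by the tool jog_arm, never from a script. Its argument "commands" is a list of rows, each a list of 3 entries, a list of its own where there are three numbers: the shift along the tool's x, y, z in mm, then the turn, a rotation vector about the tool's x, y, z in rad, then the opening, from -1 (shut) to 1 (fully open). In form: [[[x, y, z], [ax, ay, az], fingers], ...]. A call has 1 to 20 rows; each row shifts and turns the commanded pose from where the row before left it, along the tool's axes as they then stand; what a row does not reach is not made up. A row lasts 1/12 s, in which the tool goes at most 41.7 mm and 7.16 degrees, less where a joint would pass 70% of its speed; a pose out of reach is approached as far as the arm can. A call is refused whole if a number of a shift passes 41.7 or a number of a turn 0.125, either way. A call with a gripper value outside its range is refused whole. The fingers move at their own pace and stop on an object; the grip force is fixed at half the most. Time passes only in rows, so rows that do not move let the fingers close. It gives the time, the measured TCP pose, the force, the opening and the grip force at its end, in the units of the state.
- arm.observe(): the state, without advancing time (a new reading comes with each control period).
- arm.capture(name): name is "side" or "top"; returns the picture (384x512x3 uint8, red, green, blue); there is no depth.
- arm.camera_info(name): a dict with "intrinsics" (3x3 intrinsics, pixels), "k1" (the pictures are not rectified: a ray, as slopes to the right and down, at radius r is drawn at 1 + k1 r^2 times it, then the intrinsics apply), "R" (3x3) and "t" (3): a world point X has camera coordinates R X + t. Camera axes: x right, y down, z forward; pixel columns grow to the right and rows downward; lengths in m; the calibration is good to about 2 mm. A picture is of the moment at which its call begins. camera_info takes no time and is no camera call.
- arm.sign_off(): hands the job in; it is judged then, once.
The state is a dict: "t": time; "joint_pos": joint angles; "dq": joint speeds; "tau": joint torques, N m; "ee_pos": TCP position; "tcp_rot": TCP orientation; "wrist_force": force on the tool from outside, world axes, zero at the start; "wrist_torque": the same for the moment, N m; "gripper_width": opening from 0.0 (shut) to 1.0 (fully open); "grasp_force": force on a finger pad.
Only numpy, scipy, OpenCV 4.12 (cv2) and the standard library are available. Lean on these libraries where they do the work, as an engineer would, in place of code of your own. Each camera call takes 0.05 s, during which the arm holds its last target. There are 200 camera calls.

## Working session

There is one attempt and no reset: what is moved stays moved. The work goes in short steps, Python scripts to look and compute and a tool call to move; the robot and the scene stay as the last step left them, time stands still between calls to the robot, and variables do not carry over. Pictures are saved under pics/ and viewed, at most 10 in all, crops included, and the job is handed in when it is done.

Besides the shell and the picture viewer there is one more tool, called as name([rows], argument=value, ...), one row to a line, values as JSON. jog_arm: Moves the arm, as the interface text tells. Its arguments: {"type":"object","properties":{"commands":{"type":"array"}},"required":["commands"]}

```bash
mkdir -p pics; ls
python3 - <<'E'
from bench import arm
import cv2
for n in("side","top"):
    im=arm.capture(n); cv2.imwrite(f"pics/{n}0.png",im[:,:,::-1])
    print(n,arm.camera_info(n))
s=arm.observe(); print({k:s[k] for k in("t","ee_pos","tcp_rot","gripper_width","wrist_force")})
E
```

```text
pics
side {'intrinsics': array([[479.00544513,   0.        , 246.61657822],
       [  0.        , 479.00544513, 186.53573797],
       [  0.        ,   0.        ,   1.        ]]), 'k1': 0.007808555983595139, 'R': array([[-0.7130866 , -0.70106959, -0.00298697],
       [-0.48760641,  0.49901672, -0.71639535],
       [ 0.50373355, -0.50939546, -0.69768816]]), 't': array([0.38200149, 0.3127211 , 1.05644854])}
top {'intrinsics': array([[442.5082969 ,   0.        , 257.01435944],
       [  0.        , 442.5082969 , 183.31924465],
       [  0.        ,   0.        ,   1.        ]]), 'k1': 0.020947795430953414, 'R': array([[-0.01124406, -0.9999246 ,  0.00493669],
       [-0.99334196,  0.01060369, -0.11471409],
       [ 0.11465309, -0.00619367, -0.99338628]]), 't': array([-0.00743412,  0.52675967,  1.26129276])}
{'t': 0.1, 'ee_pos': array([ 0.26811564, -0.5640391 ,  0.20802417]), 'tcp_rot': array([ 9.75473106e-01,  2.20117426e-01, -2.11886121e-04, -7.02936451e-04]), 'gripper_width': 1.001164118233701, 'wrist_force': array([-0.49545897, -0.06719302, -0.33079995])}
```

View pics/side0.png

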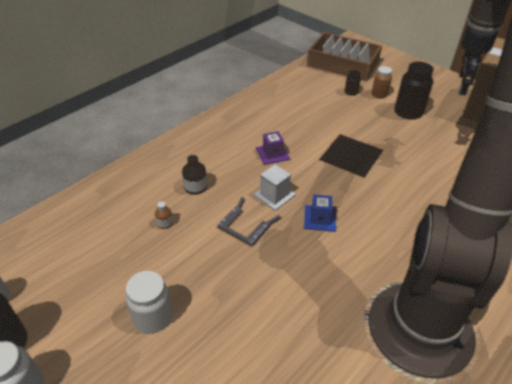

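View pics/top0.png

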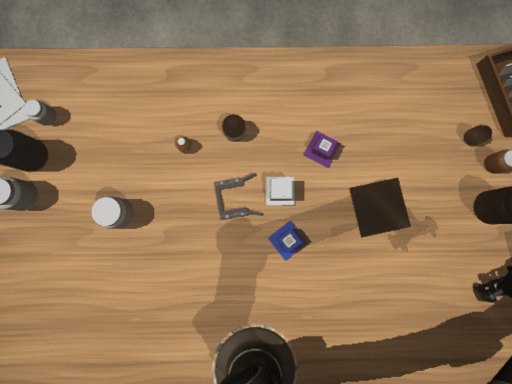

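The side view shows the tin at about (275,188) and the bracket at (248,222). In the top view the tin is at (281,190), the bracket at (237,197) with its mouth to the right, and the mat at (380,207). A blue look-alike is at (289,240) and a purple one at (322,149).

```bash
cat > h.py <<'E'
import numpy as np, cv2
from bench import arm
def ray(n,u,v):
    c=arm.camera_info(n);K=c["intrinsics"];d=np.array([(u-K[0,2])/K[0,0],(v-K[1,2])/K[1,1]]);s=d.copy()
    for _ in range(5): s=d/(1+c["k1"]*(s@s))
    R,t=c["R"],c["t"]; return -R.T@t, R.T@np.array([s[0],s[1],1])
def onz(n,u,v,z):
    o,d=ray(n,u,v); return o+d*(z-o[2])/d[2]
def proj(n,X):
    c=arm.camera_info(n);p=c["R"]@np.array(X)+c["t"];s=p[:2]/p[2];s=s*(1+c["k1"]*(s@s))
    K=c["intrinsics"];return K[0,0]*s[0]+K[0,2],K[1,1]*s[1]+K[1,2]
def snap(n,f=None,x0=0,y0=0,x1=512,y1=384,k=1):
    im=arm.capture(n)[:,:,::-1].copy()
    if f: cv2.imwrite(f"pics/{f}.png",cv2.resize(im[y0:y1,x0:x1],None,fx=k,fy=k,interpolation=cv2.INTER_CUBIC))
    return im
E
python3 - <<'E'
from h import *
im=cv2.imread("pics/top0.png");s=cv2.imread("pics/side0.png")
a=cv2.resize(im[160:230,200:330],None,fx=6,fy=6,interpolation=cv2.INTER_CUBIC);cv2.imwrite("pics/c_top.png",a)
a=cv2.resize(s[155:255,205:335],None,fx=6,fy=6,interpolation=cv2.INTER_CUBIC);cv2.imwrite("pics/c_side.png",a)
g=cv2.cvtColor(im,cv2.COLOR_BGR2GRAY);hsv=cv2.cvtColor(im,cv2.COLOR_BGR2HSV)
m=np.zeros_like(g);m[165:250,340:420]=(g[165:250,340:420]<50)*255
c=max(cv2.findContours(m,0,2)[0],key=cv2.contourArea);b=cv2.boxPoints(cv2.minAreaRect(c));print("mat");P=np.array([onz("top",*p,.004) for p in b]);print(P.round(4),P.mean(0),np.linalg.norm(P[0]-P[1]),np.linalg.norm(P[2]-P[1]))
def fit(mm,z,nm):
    c=max(cv2.findContours(mm,0,2)[0],key=cv2.contourArea);r=cv2.minAreaRect(c);b=cv2.boxPoints(r);P=np.array([onz("top",*p,z) for p in b]);e=P[1]-P[0]
    print(nm,r,P.mean(0).round(4),np.linalg.norm(P[0]-P[1]),np.linalg.norm(P[2]-P[1]),np.degrees(np.arctan2(e[1],e[0])))
z=np.zeros_like(g);z[165:215,255:310]=((g>130)&(hsv[:,:,1]<45))[165:215,255:310]*255;fit(z,.006,"tin all")
z[:]=0;z[165:225,205:268]=((hsv[:,:,1]<60)&(g<125))[165:225,205:268]*255;fit(z,.013,"bracket")
E
```

```text
mat
[[ 0.5115 -0.2879  0.004 ]
 [ 0.5458 -0.4314  0.004 ]
 [ 0.4002 -0.4604  0.004 ]
 [ 0.3667 -0.3186  0.004 ]] [ 0.4560403  -0.37459538  0.004     ] 0.14757368484677305 0.14845496961473736
tin all ((280.0, 190.5), (27.0, 28.0), 90.0) [ 0.5074 -0.0814  0.006 ] 0.08344373855904029 0.08055949321304774 -90.60929063905415
bracket ((236.76080322265625, 197.45318603515625), (40.78416442871094, 40.25416946411133), 79.82449340820312) [0.4877 0.0468 0.013 ] 0.11909645998963386 0.12075738889085563 -80.33506108853454
```

View pics/c_top.png

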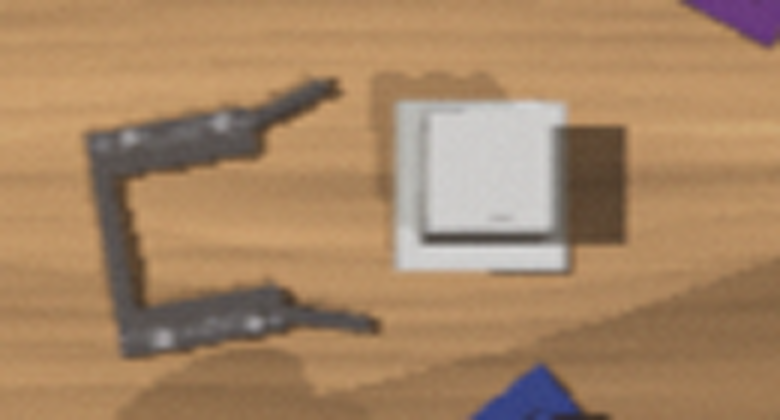

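View pics/c_side.png

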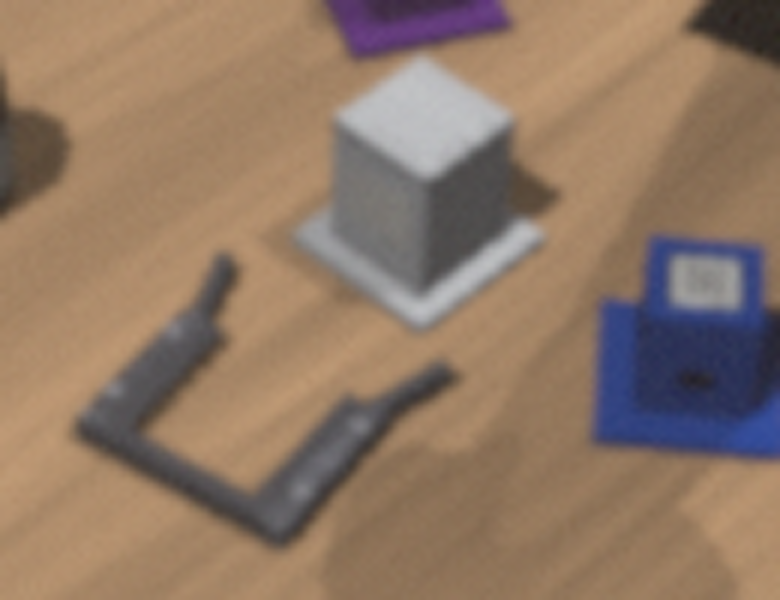

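Top crop: the tin foot's corners are near (396,101), (567,101), (571,270) and (397,270). The lid top spans (428,108) to (554,233). The stop's inner face runs from (120,180) to (138,303), and the lip edges run (130,175)-(262,152) and (142,302)-(278,287). The bracket's mouth faces right, tilted about 10°. The side crop agrees with this.

Run:
```python
from h import *
def T(x,y,z): return onz("top",200+(x+.5)/6-.5,160+(y+.5)/6-.5,z)[:2]
def S(x,y,z): return onz("side",205+(x+.5)/6-.5,155+(y+.5)/6-.5,z)[:2]
ang=lambda a,b: np.degrees(np.arctan2(*(b-a)[::-1]))
f=[T(396,101,.006),T(567,101,.006),T(571,270,.006),T(397,270,.006)]
l=[T(428,108,.081),T(556,108,.081),T(553,233,.081),T(424,233,.081)]
print("foot",np.mean(f,0),[np.linalg.norm(f[i]-f[i-1]).round(4) for i in range(4)],ang(f[1],f[0]),ang(f[2],f[3]))
print("lid",np.mean(l,0),[np.linalg.norm(l[i]-l[i-1]).round(4) for i in range(4)],ang(l[1],l[0]),ang(l[2],l[3]))
s=[S(425,57,.081),S(513,122,.081),S(428,180,.081),S(335,120,.081)]
print("lidS",np.mean(s,0),[np.linalg.norm(s[i]-s[i-1]).round(4) for i in range(4)],ang(s[1],s[2]),ang(s[0],s[3]))
h=.013
a,b=T(262,152,h),T(130,175,h);c,d=T(278,287,h),T(142,302,h)
print("lips",ang(a,b),ang(c,d),"stop",ang(T(138,303,h),T(120,180,h)))
st=(T(120,180,h)+T(138,303,h))/2
th=np.radians((ang(a,b)+ang(c,d)+ang(T(138,303,h),T(120,180,h))+90)/3) if 0 else np.radians((ang(a,b)+ang(c,d))/2)
ex=np.array([np.cos(th),np.sin(th)]);ey=np.array([-ex[1],ex[0]])
mid=(a+b+c+d)/4
print("gap",(a-c)@ey,(b-d)@ey,"th",np.degrees(th))
home=mid+((st-mid)@ex-.042)*ex; print("stop",st,"home",home)
# outer box corners: left back (88,133),(125,355)
p,q=T(88,133,h),T(125,355,h);print("outer",np.linalg.norm(p-q),ang(q,p),((p+q)/2-home)@ex,((p+q)/2-home)@ey)
# side: inner stop corners, lip ends
sp,sq=S(135,435,h),S(262,493,h);print("side stop",(sp+sq)/2,ang(sq,sp))
tin=np.mean(f,0);print("tin rel",(tin-home)@ex,(tin-home)@ey)
lid=(np.mean(l,0)+np.mean(s,0))/2;print("lid rel",(lid-home)@ex,(lid-home)@ey)
s=arm.observe();print(s["joint_pos"])
```

```text
foot [ 0.50741923 -0.08148933] [np.float64(0.084), np.float64(0.0849), np.float64(0.084), np.float64(0.0858)] 89.39093675344547 89.38076734537324
lid [ 0.50695714 -0.08073872] [np.float64(0.0587), np.float64(0.0599), np.float64(0.0587), np.float64(0.0601)] 89.39038406964731 89.38311281693653
lidS [ 0.5060947  -0.08154402] [np.float64(0.0601), np.float64(0.0581), np.float64(0.0548), np.float64(0.0561)] 87.70576089386911 89.66043721431227
lips 99.3385926033239 95.66454202069768 stop 8.186372172389964
gap -0.0670127105128805 -0.06275476666967572 th 97.50156731201079
stop [0.48092114 0.09301941] home [0.48736999 0.05150603]
outer 0.11082332966952019 9.371542321899913 0.05308644371567248 0.0004466872136009527
side stop [0.47690156 0.09317392] 13.79161598256784
tin rel -0.13447458508676252 -0.0025146600221532117
lid rel -0.13401298061954148 -0.0016744248933747811
[ 1.05879487  0.41184011 -0.01270741  1.59696148  0.00559841  1.13429501
 -0.08215096]
```

jog_arm([
  [[0,0,0],[0,0,0.1135],1],
  [[0,0,0],[0,0,0.1135],1],
  [[0,0,0],[0,0,0.1135],1],
  [[0,0,0],[0,0,0.1135],1],
  [[16.7,-34.7,0],[0,0,0],1],
  [[16.7,-34.7,0],[0,0,0],1],
  [[16.7,-34.7,0],[0,0,0],1],
  [[16.7,-34.7,0],[0,0,0],1],
  [[16.7,-34.7,0],[0,0,0],1],
  [[16.7,-34.7,0],[0,0,0],1],
  [[16.7,-34.7,0],[0,0,0],1],
  [[16.7,-34.7,0],[0,0,0],1],
  [[16.7,-34.7,0],[0,0,0],1],
  [[16.7,-34.7,0],[0,0,0],1],
  [[16.7,-34.7,0],[0,0,0],1],
  [[16.7,-34.7,0],[0,0,0],1],
  [[16.7,-34.7,0],[0,0,0],1],
  [[16.7,-34.7,0],[0,0,0],1],
  [[0,0,0],[0,0,0],1],
  [[0,0,0],[0,0,0],1],
])

```text
t: 1.77
ee_pos: [0.5075, -0.0785, 0.2084]
tcp_rot: [1.0, -0.003, -0.0, -0.0]
wrist_force: [-0.7, -1.0, -1.2]
gripper_width: 1.001
grasp_force: 0.0
```

```bash
cat > to.py <<'E'
# usage: to.py x y z [angle of tool x, deg] -> shift in present tool axes (mm), turn about tool z
import sys
from h import *
from scipy.spatial.transform import Rotation as R
a=list(map(float,sys.argv[1:]));s=arm.observe();r=R.from_quat(s["tcp_rot"]);M=r.as_matrix()
ang=np.degrees(np.arctan2(M[1,0],M[0,0]))
print("t",s["t"],"pos",s["ee_pos"].round(4),"xang",ang.round(2),"zaxis",M[:,2].round(4),"F",s["wrist_force"].round(1),"T",s["wrist_torque"].round(2),"w",round(float(s["gripper_width"]),3),"g",np.round(s["grasp_force"],1))
if a: print("shift mm",(M.T@(np.array(a[:3])-s["ee_pos"])*1000).round(1))
if len(a)>3: print("turn z",np.radians(ang-a[3]).round(4))
E
python3 to.py .507 -.0812 .03 -0.6
```

```text
t 1.7667 pos [ 0.5075 -0.0785  0.2084] xang -0.29 zaxis [-6.e-04  8.e-04 -1.e+00] F [-0.7 -1.  -1.2] T [ 0.   -0.01 -0.03] w 1.001 g 0.0
shift mm [ -0.4   2.9 178.4]
turn z 0.0054
```

jog_arm([
  [[-0.4,2.8,20],[0,0,0.005],1],
  [[0,0,20],[0,0,0],1],
  [[0,0,20],[0,0,0],1],
  [[0,0,20],[0,0,0],1],
  [[0,0,20],[0,0,0],1],
  [[0,0,20],[0,0,0],1],
  [[0,0,20],[0,0,0],1],
  [[0,0,20],[0,0,0],1],
  [[0,0,18],[0,0,0],1],
  [[0,0,0],[0,0,0],1],
  [[0,0,0],[0,0,0],0.6],
  [[0,0,0],[0,0,0],0.5],
  [[0,0,0],[0,0,0],0.3],
  [[0,0,0],[0,0,0],0.1],
  [[0,0,0],[0,0,0],-1],
  [[0,0,0],[0,0,0],-1],
  [[0,0,0],[0,0,0],-1],
  [[0,0,0],[0,0,0],-1],
])

```text
t: 3.27
ee_pos: [0.5077, -0.0837, 0.0324]
tcp_rot: [1.0, -0.008, 0.001, 0.0]
wrist_force: [-2.0, 1.1, 7.3]
gripper_width: 0.665
grasp_force: 65.1
```

```bash
python3 to.py; python3 -c "
from h import *
snap('side','s1',180,110,340,230,5)"
```

```text
t 3.2667 pos [ 0.5077 -0.0837  0.0324] xang -0.87 zaxis [ 2.5e-03 -1.0e-04 -1.0e+00] F [-2.   1.1  7.3] T [ 0.64  0.36 -0.06] w 0.665 g 65.1
```

View pics/s1.png

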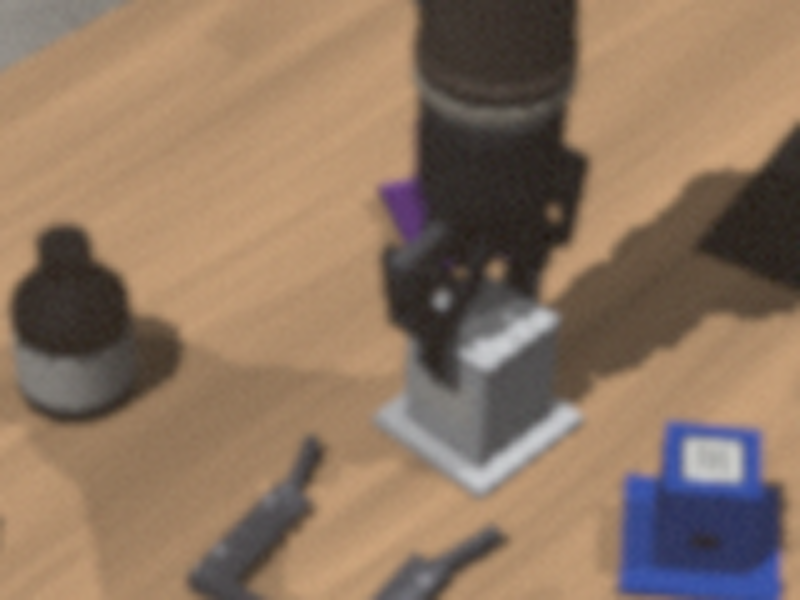

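The tin is gripped across its ±y sides, upright and still on the counter. The foot's near corner is at about (480,490). Next I turn it about 9.7° to the bracket's axis and slide it in.

jog_arm([
  [[0.5,0,0],[0,0,-0.056],-1],
  [[0.5,0,0],[0,0,-0.056],-1],
  [[0,0,0],[0,0,-0.057],-1],
  [[0,-3,0],[0,0,0],-1],
  [[0,-6,0],[0,0,0],-1],
  [[0,-6,0],[0,0,0],-1],
  [[0,-6,0],[0,0,0],-1],
  [[0,-6,0],[0,0,0],-1],
  [[0,-6,0],[0,0,0],-1],
  [[0,-6,0],[0,0,0],-1],
  [[0,-6,0],[0,0,0],-1],
  [[0,-6,0],[0,0,0],-1],
  [[0,-2,0],[0,0,0],-1],
  [[0,0,0],[0,0,0],-1],
])

```text
t: 4.48
ee_pos: [0.5011, -0.0327, 0.0325]
tcp_rot: [0.997, 0.076, 0.002, 0.001]
wrist_force: [-0.5, -2.4, 7.7]
gripper_width: 0.667
grasp_force: 65.2
```

```bash
python3 to.py .488 .0505 .0324 8.8; python3 -c "
from h import *
snap('top','t1',200,150,330,230,6)"
```

```text
t 4.4833 pos [ 0.5011 -0.0327  0.0325] xang 8.69 zaxis [ 0.0037 -0.0018 -1.    ] F [-0.5 -2.4  7.7] T [-0.35  0.02  0.02] w 0.667 g 65.2
shift mm [ -0.4 -84.2  -0.1]
turn z -0.0019
```

View pics/t1.png

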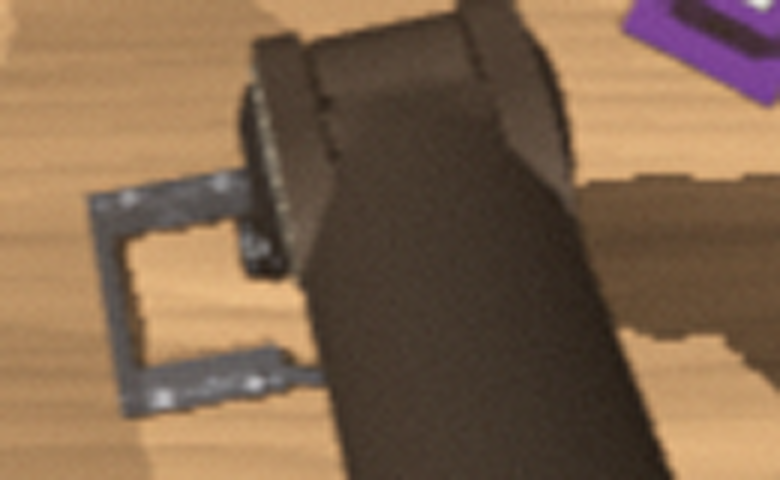

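The arm hides the tin from above, with only the bracket visible at about (90-320, 190-410). I carry on by force, 40 mm more.

jog_arm([
  [[0,-4,0],[0,0,0],-1],
  [[0,-4,0],[0,0,0],-1],
  [[0,-4,0],[0,0,0],-1],
  [[0,-4,0],[0,0,0],-1],
  [[0,-4,0],[0,0,0],-1],
  [[0,-4,0],[0,0,0],-1],
  [[0,-4,0],[0,0,0],-1],
  [[0,-4,0],[0,0,0],-1],
  [[0,0,0],[0,0,0],-1],
])

```text
t: 5.28
ee_pos: [0.4963, -0.0011, 0.0325]
tcp_rot: [0.997, 0.076, 0.002, 0.001]
wrist_force: [0.7, -3.6, 8.0]
gripper_width: 0.665
grasp_force: 65.2
```

```bash
python3 to.py .488 .0505 .0324 8.8; python3 -c "
from h import *
snap('side','s2',190,140,320,250,6)"
```

```text
t 5.2833 pos [ 0.4963 -0.0011  0.0325] xang 8.68 zaxis [ 0.0037 -0.0018 -1.    ] F [ 0.7 -3.6  8. ] T [-0.5  -0.01 -0.  ] w 0.665 g 65.2
shift mm [ -0.4 -52.3  -0.1]
turn z -0.0022
```

View pics/s2.png

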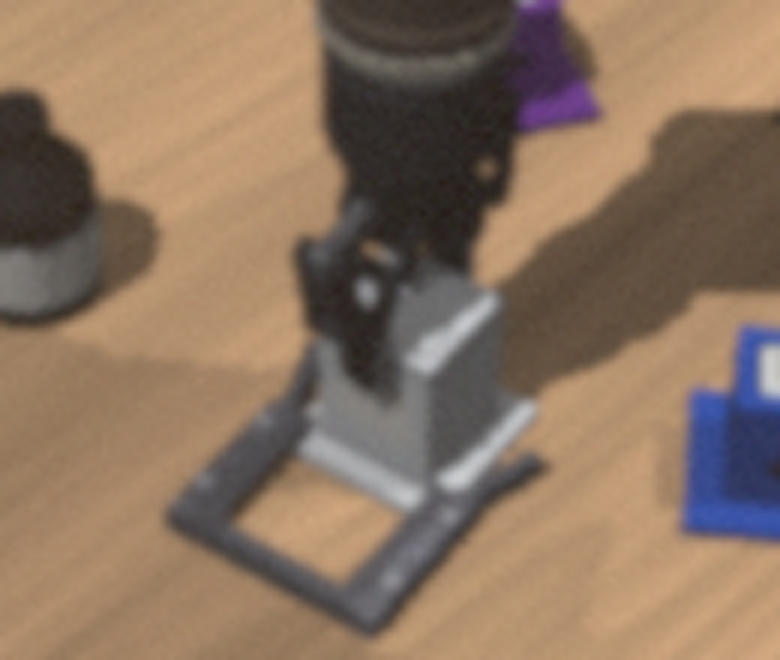

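The foot's leading edge, (305,445) to (415,500), is entering under both lips and is parallel to the stop. Sliding on.

jog_arm([
  [[0,-4,0],[0,0,0],-1],
  [[0,-4,0],[0,0,0],-1],
  [[0,-4,0],[0,0,0],-1],
  [[0,-4,0],[0,0,0],-1],
  [[0,-4,0],[0,0,0],-1],
  [[0,-4,0],[0,0,0],-1],
  [[0,-4,0],[0,0,0],-1],
  [[0,-4,0],[0,0,0],-1],
  [[0,-4,0],[0,0,0],-1],
  [[0,-4,0],[0,0,0],-1],
  [[0,-4,0],[0,0,0],-1],
  [[0,0,0],[0,0,0],-1],
])

```text
t: 6.33
ee_pos: [0.4896, 0.0424, 0.0324]
tcp_rot: [0.997, 0.076, 0.002, 0.001]
wrist_force: [0.6, -3.5, 8.1]
gripper_width: 0.667
grasp_force: 65.3
```

```bash
python3 to.py .488 .0505 .0324 8.8
```

```text
t 6.3333 pos [0.4896 0.0424 0.0324] xang 8.67 zaxis [ 0.0036 -0.0016 -1.    ] F [ 0.6 -3.5  8.1] T [-0.61 -0.02 -0.01] w 0.667 g 65.3
shift mm [-0.4 -8.3  0. ]
turn z -0.0023
```

jog_arm([
  [[0,-2,0],[0,0,0],-1],
  [[0,-2,0],[0,0,0],-1],
  [[0,-1.5,0],[0,0,0],-1],
  [[0,-1.5,0],[0,0,0],-1],
  [[0,0,0],[0,0,0],-1],
])

```text
t: 6.75
ee_pos: [0.4886, 0.0485, 0.0325]
tcp_rot: [0.997, 0.075, 0.002, 0.001]
wrist_force: [0.8, -5.3, 8.5]
gripper_width: 0.665
grasp_force: 65.3
```

jog_arm([
  [[0,-1,0],[0,0,0],-1],
  [[0,-1,0],[0,0,0],-1],
  [[0,0,0],[0,0,0],-1],
])

```text
t: 7.0
ee_pos: [0.4884, 0.0503, 0.0325]
tcp_rot: [0.997, 0.075, 0.002, 0.001]
wrist_force: [1.0, -6.6, 8.8]
gripper_width: 0.664
grasp_force: 65.4
```

jog_arm([
  [[0,-1,0],[0,0,0],-1],
  [[0,-1,0],[0,0,0],-1],
  [[0,0,0],[0,0,0],-1],
])

```text
t: 7.25
ee_pos: [0.4881, 0.0523, 0.0325]
tcp_rot: [0.997, 0.075, 0.002, 0.001]
wrist_force: [0.9, -6.2, 7.9]
gripper_width: 0.665
grasp_force: 65.4
```

jog_arm([
  [[0,-1,0],[0,0,0],-1],
  [[0,-1,0],[0,0,0],-1],
  [[0,0,0],[0,0,0],-1],
])

```text
t: 7.5
ee_pos: [0.4878, 0.0542, 0.0325]
tcp_rot: [0.997, 0.075, 0.002, 0.001]
wrist_force: [0.4, -6.7, 8.6]
gripper_width: 0.667
grasp_force: 65.4
```

jog_arm([
  [[0,-1,0],[0,0,0],-1],
  [[0,-1,0],[0,0,0],-1],
  [[0,0,0],[0,0,0],-1],
])

```text
t: 7.75
ee_pos: [0.4877, 0.0552, 0.0325]
tcp_rot: [0.997, 0.075, 0.002, 0.002]
wrist_force: [1.7, -9.8, 9.2]
gripper_width: 0.663
grasp_force: 65.4
```

```bash
python3 to.py;  python3 -c "
from h import *
snap('side','s3',190,150,320,250,6)"
```

```text
t 7.75 pos [0.4877 0.0552 0.0325] xang 8.6 zaxis [ 0.0039 -0.0034 -1.    ] F [ 1.7 -9.8  9.2] T [-2.18 -0.28  0.19] w 0.663 g 65.4
```

View pics/s3.png

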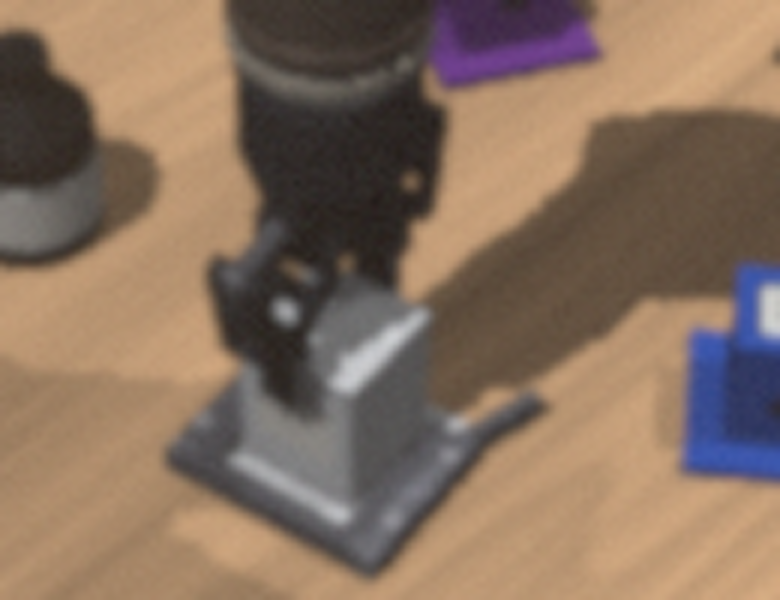

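There is no bare counter left between the foot's edge, (235,455) to (350,520), and the bar. Contact has started, so I press a bit further to seat it.

jog_arm([
  [[0,-1,0],[0,0,0],-1],
  [[0,-1,0],[0,0,0],-1],
  [[0,0,0],[0,0,0],-1],
])

```text
t: 8.05
ee_pos: [0.4876, 0.0559, 0.0326]
tcp_rot: [0.997, 0.075, 0.002, 0.003]
wrist_force: [1.3, -12.8, 11.1]
gripper_width: 0.667
grasp_force: 65.5
```

jog_arm([
  [[0,-1,0],[0,0,0],-1],
  [[0,-1,0],[0,0,0],-1],
  [[0,0,0],[0,0,0],-1],
])

```text
t: 8.3
ee_pos: [0.4875, 0.0564, 0.0327]
tcp_rot: [0.997, 0.074, 0.002, 0.003]
wrist_force: [3.3, -18.4, 12.3]
gripper_width: 0.667
grasp_force: 65.8
```

```bash
python3 to.py
```

```text
t 8.3 pos [0.4875 0.0564 0.0327] xang 8.54 zaxis [ 0.0043 -0.0064 -1.    ] F [  3.3 -18.4  12.3] T [-4.25 -0.67  0.42] w 0.667 g 65.8
```

jog_arm([
  [[0,1,0],[0,0,0],-1],
  [[0,1,0],[0,0,0],-1],
  [[0,0.5,0],[0,0,0],-1],
  [[0,0,0],[0,0,0],-1],
  [[0,0,-2],[0,0,0],-1],
  [[0,0,-2],[0,0,0],-1],
  [[0,0,-2],[0,0,0],-1],
  [[0,0,-2],[0,0,0],-1],
  [[0,0,-2],[0,0,0],-1],
  [[0,0,0],[0,0,0],-1],
])

```text
t: 9.13
ee_pos: [0.4851, 0.056, 0.0401]
tcp_rot: [0.997, 0.075, -0.001, 0.002]
wrist_force: [4.5, -9.1, -13.4]
gripper_width: 0.664
grasp_force: 68.7
```

```bash
python3 to.py; python3 -c "
from h import *
snap('side','s4',190,140,320,240,6)"
```

```text
t 9.1333 pos [0.4851 0.056  0.0401] xang 8.62 zaxis [-8.e-04 -4.e-03 -1.e+00] F [  4.5  -9.1 -13.4] T [-2.32 -1.1   0.26] w 0.664 g 68.7
```

View pics/s4.png

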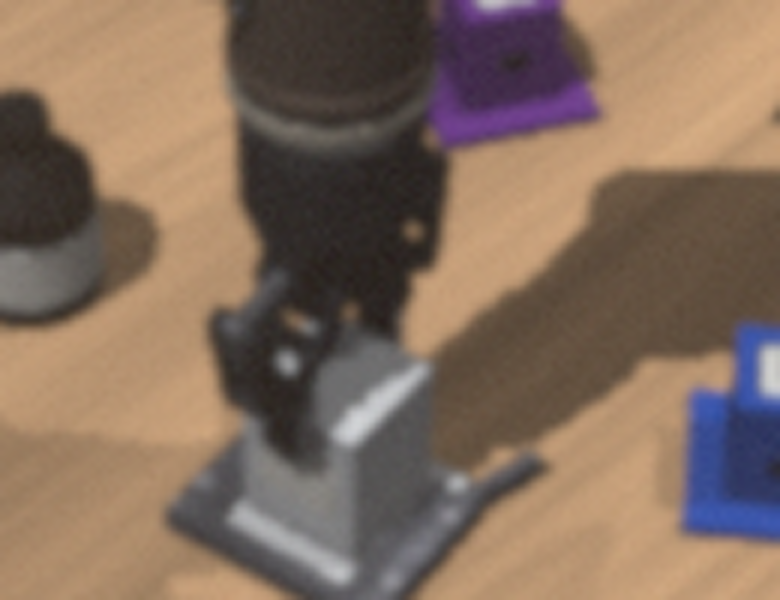

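Lid and finger both rose by about 10 crop pixels, so the lid isn't slipping, and the foot stays under the lips. Continuing straight up.

jog_arm([
  [[0,0,-3],[0,0,0],-1],
  [[0,0,-3],[0,0,0],-1],
  [[0,0,-3],[0,0,0],-1],
  [[0,0,-3],[0,0,0],-1],
  [[0,0,-3],[0,0,0],-1],
  [[0,0,-3],[0,0,0],-1],
  [[0,0,-3],[0,0,0],-1],
  [[0,0,-3],[0,0,0],-1],
  [[0,0,-3],[0,0,0],-1],
  [[0,0,0],[0,0,0],-1],
])

```text
t: 10.02
ee_pos: [0.485, 0.0573, 0.0676]
tcp_rot: [0.997, 0.075, -0.0, 0.001]
wrist_force: [1.6, -4.4, -7.7]
gripper_width: 0.665
grasp_force: 69.8
```

```bash
python3 to.py
```

```text
t 10.0167 pos [0.485  0.0573 0.0676] xang 8.64 zaxis [-7.0e-04 -2.7e-03 -1.0e+00] F [ 1.6 -4.4 -7.7] T [-1.27 -0.46  0.1 ] w 0.665 g 69.8
```

jog_arm([
  [[0,0,-4],[0,0,0],-1],
  [[0,0,-4],[0,0,0],-1],
  [[0,0,-4],[0,0,0],-1],
  [[0,0,-4],[0,0,0],-1],
  [[0,0,-4],[0,0,0],-1],
  [[0,0,-4],[0,0,0],-1],
  [[0,0,-4],[0,0,0],-1],
  [[0,0,-5],[0,0,0],-1],
  [[0,0,-6],[0,0,0],-1],
  [[0,0,-6],[0,0,0],-1],
  [[0,0,-6],[0,0,0],-1],
  [[0,0,-6],[0,0,0],-1],
  [[0,0,-6],[0,0,0],-1],
  [[0,0,-6],[0,0,0],-1],
  [[0,0,0],[0,0,0],-1],
])

```text
t: 11.27
ee_pos: [0.4861, 0.0601, 0.1381]
tcp_rot: [0.997, 0.077, 0.001, -0.0]
wrist_force: [-0.7, -0.0, -1.7]
gripper_width: 0.662
grasp_force: 70.7
```

```bash
python3 to.py;  python3 -c "
from h import *
snap('side','s5',190,110,340,250,5)"
```

```text
t 11.2667 pos [0.4861 0.0601 0.1381] xang 8.81 zaxis [ 2.e-03  3.e-04 -1.e+00] F [-0.7 -0.  -1.7] T [ 0.04 -0.01 -0.  ] w 0.662 g 70.7
```

View pics/s5.png

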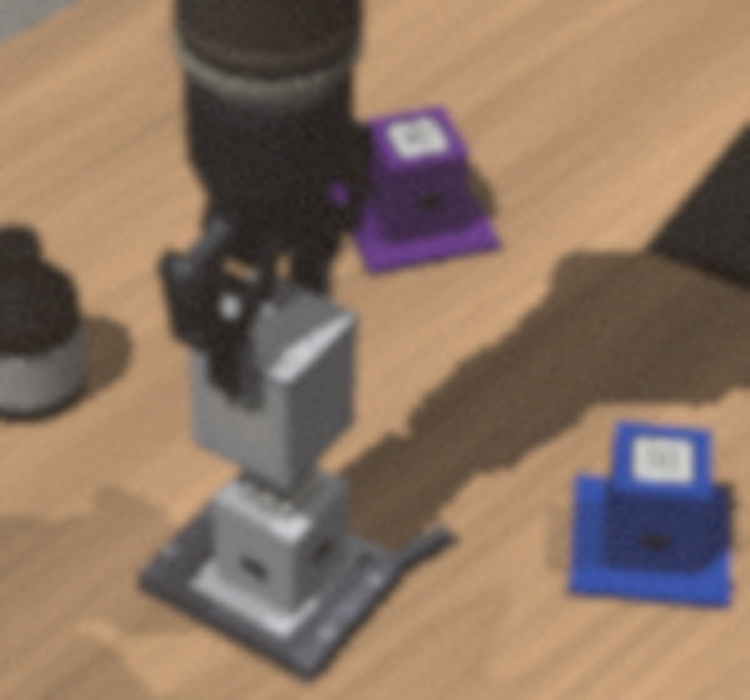

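The lid is off and clear. The base stands in the bracket with its cartridge proud at about (275,500), and its foot is under the lips. Carrying the lid to the mat.

jog_arm([
  [[0,0,-10],[0,0,0],-1],
  [[0,0,-10],[0,0,0],-1],
  [[-3.7,16.3,0],[0,0,0],-1],
  [[-7.4,32.7,0],[0,0,0],-1],
  [[-7.4,32.7,0],[0,0,0],-1],
  [[-7.4,32.7,0],[0,0,0],-1],
  [[-7.4,32.7,0],[0,0,0],-1],
  [[-7.4,32.7,0],[0,0,0],-1],
  [[-7.4,32.7,0],[0,0,0],-1],
  [[-7.4,32.7,0],[0,0,0],-1],
  [[-7.4,32.7,0],[0,0,0],-1],
  [[-7.4,32.7,0],[0,0,0],-1],
  [[-7.4,32.7,0],[0,0,0],-1],
  [[-7.4,32.7,0],[0,0,0],-1],
  [[-7.4,32.7,0],[0,0,0],-1],
  [[-3.7,16.3,0],[0,0,0],-1],
  [[0,0,0],[0,0,0],-1],
  [[0,0,0],[0,0,0],-1],
])

```text
t: 12.82
ee_pos: [0.455, -0.3756, 0.1571]
tcp_rot: [0.997, 0.076, 0.0, -0.0]
wrist_force: [0.2, 0.9, -0.9]
gripper_width: 0.664
grasp_force: 70.6
```

```bash
python3 to.py .456 -.3746 .034 8.8
python3 - <<'E'
from h import *
im=snap('top','t2');g=cv2.cvtColor(im,6);s=cv2.cvtColor(im,40)[:,:,1]
# bright top of base/foot region
for z,(u,v) in {}.items(): pass
H=np.array([.487,.055])
u,v=proj('top',[*H,.066]);print("expect body top at",u,v)
print(g[int(v)-22:int(v)+23:2,int(u)-26:int(u)+22:2])
E
```

```text
t 12.8167 pos [ 0.455  -0.3756  0.1571] xang 8.68 zaxis [-0.e+00  3.e-04 -1.e+00] F [ 0.2  0.9 -0.9] T [ 0.11 -0.05  0.01] w 0.664 g 70.6
shift mm [  1.1  -0.8 123.1]
turn z -0.002
expect body top at 233.1121274331269 196.05703650327297
[[174 171 173 173 171 169 169 173 170 174 170 171 172 170 172 169 169 169
  171 165 154 123  98  80]
 [171 170 171 171 171 170 172 169 162 162 167 167 164 166 165 158 157 161
  156 120  96  84  70  89]
 [163 160 163 162 163 162 164 163 163 162 159 157 131 131 124 117  91  97
   85  86  71  66 105 159]
 [172 172 172 170 165 166 162 142 130 112  93  93  98 104 134 147 106 102
   69  82 110 162 167 164]
 [169 166 167 148 106 102  98 161 115  93  95 108 108  96  85  92  88  85
  113 180 152 157 159 155]
 [164 167 166 153 107 119  93 114  90  93  77  77  74  76  74  77  87  85
  173 209 142 158 151 133]
 [163 160 158 160  98  87  80  74  74  73  76  74  73  74 114 123 189 208
  211 208 148 149 135 134]
 [156 154 157 158 103  88  81  74 111 121 182 204 204 208 212 209 210 205
  195 197 146 113 113 121]
 [149 153 156 151 107  85 104 196 201 212 211 211 205 2
[... 760 characters left out ...]
19 121 121 121 108  75  77 196 192 179 135 104  69  56  57  68  77
   92  94 113 118  73 128]
 [116 116 117 119 117 116  77  73 156 196 179 180 196 187 178 178 127 110
   78  75 140 194 126 128]
 [124 123 122 123 122 124  84  70 140 184 142 117  88  79  73  74  74  73
   74  74  75 117  78 113]
 [113 114 115 116 115 118  92  75  74  73  73  73  72  75  77  81  82  92
   72  84  76  73  72  75]
 [122 124 122 126 123 126 106  80  77  84  91  77  81  84  91  91  83 117
  101  72  65  75  85  79]
 [124 123 126 122 121 126 115  87  83 103 134  86  75  73  72  81  76  74
   78 119 120 123 119 122]
 [122 120 122 119 119 116 114  79  74  77  83  77  75 115 118 119 118 118
  114 117 120 119 118 120]]
```

jog_arm([
  [[1.1,-0.8,15],[0,0,0],-1],
  [[0,0,20],[0,0,0],-1],
  [[0,0,20],[0,0,0],-1],
  [[0,0,20],[0,0,0],-1],
  [[0,0,20],[0,0,0],-1],
  [[0,0,15],[0,0,0],-1],
  [[0,0,8],[0,0,0],-1],
  [[0,0,4],[0,0,0],-1],
  [[0,0,1],[0,0,0],-1],
  [[0,0,0],[0,0,0],-1],
  [[0,0,0],[0,0,0],-1],
])

```text
t: 13.78
ee_pos: [0.4571, -0.374, 0.0348]
tcp_rot: [0.997, 0.077, 0.001, 0.0]
wrist_force: [0.4, -0.1, -1.2]
gripper_width: 0.668
grasp_force: 70.7
```

jog_arm([
  [[0,0,1],[0,0,0],-1],
  [[0,0,1],[0,0,0],-1],
  [[0,0,1],[0,0,0],-1],
  [[0,0,0],[0,0,0],-1],
])

```text
t: 14.12
ee_pos: [0.4563, -0.3739, 0.0308]
tcp_rot: [0.997, 0.077, 0.0, 0.0]
wrist_force: [-0.7, -0.9, -1.7]
gripper_width: 0.665
grasp_force: 70.7
```

jog_arm([
  [[0,0,0.7],[0,0,0],-1],
  [[0,0,0],[0,0,0],-1],
])

```text
t: 14.28
ee_pos: [0.4564, -0.3739, 0.0305]
tcp_rot: [0.997, 0.077, 0.0, 0.0]
wrist_force: [-2.4, 1.1, 5.0]
gripper_width: 0.662
grasp_force: 71.2
```

jog_arm([
  [[0,0,0.7],[0,0,0],-1],
  [[0,0,0],[0,0,0],-1],
])

```text
t: 14.45
ee_pos: [0.4563, -0.3739, 0.0305]
tcp_rot: [0.997, 0.077, 0.0, 0.0]
wrist_force: [-2.5, 2.0, 10.1]
gripper_width: 0.663
grasp_force: 72.1
```

jog_arm([
  [[0,0,0.7],[0,0,0],-1],
  [[0,0,0],[0,0,0],-1],
])

```text
t: 14.62
ee_pos: [0.4564, -0.374, 0.0304]
tcp_rot: [0.997, 0.077, 0.0, 0.0]
wrist_force: [-4.9, 2.4, 16.7]
gripper_width: 0.668
grasp_force: 72.8
```

jog_arm([
  [[0,0,-1.5],[0,0,0],-1],
  [[0,0,0],[0,0,0],0.4],
  [[0,0,0],[0,0,0],0.6],
  [[0,0,0],[0,0,0],0.8],
  [[0,0,0],[0,0,0],1],
  [[0,0,0],[0,0,0],1],
  [[0,0,0],[0,0,0],1],
  [[0,0,0],[0,0,0],1],
])

```text
t: 15.28
ee_pos: [0.4564, -0.3738, 0.03]
tcp_rot: [0.997, 0.077, -0.0, -0.0]
wrist_force: [-0.7, 0.3, 0.5]
gripper_width: 1.0
grasp_force: 0.0
```

jog_arm([
  [[0,0,-8],[0,0,0],1],
  [[0,0,-15],[0,0,0],1],
  [[0,0,-20],[0,0,0],1],
  [[0,0,-25],[0,0,0],1],
  [[0,0,-25],[0,0,0],1],
  [[0,0,-25],[0,0,0],1],
  [[0,0,-20],[0,0,0],0],
  [[0,0,0],[0,0,0],-1],
  [[0,0,0],[0,0,0],-1],
])

```text
t: 16.03
ee_pos: [0.4571, -0.3744, 0.1701]
tcp_rot: [0.997, 0.077, 0.001, 0.001]
wrist_force: [-0.6, 0.0, -0.5]
gripper_width: 0.606
grasp_force: 0.0
```

```bash
python3 to.py .487 .0555 .15 8.8
python3 - <<'E'
from h import *
im=snap('top','t3');g=cv2.cvtColor(im,6);s=cv2.cvtColor(im,40)[:,:,1]
def boxes(mask,z,amin=150,n="top"):
    for c in cv2.findContours(mask.astype(np.uint8)*255,0,2)[0]:
        if cv2.contourArea(c)<amin: continue
        r=cv2.minAreaRect(c);P=np.array([onz(n,*p,z) for p in cv2.boxPoints(r)]);e=P[1]-P[0]
        print(np.round(r[0],1),P.mean(0).round(4),np.linalg.norm(e).round(4),np.linalg.norm(P[2]-P[1]).round(4),np.degrees(np.arctan2(e[1],e[0])).round(1))
m=(g>140)&(s<40)
w=np.zeros_like(m);w[170:225,215:262]=m[170:225,215:262];print("base (foot+body)");boxes(w,.006)
h=np.zeros_like(m);h[170:240,345:415]=m[170:240,345:415]
print("lid top");boxes(h,.079)
si=snap('side','s6');gs=cv2.cvtColor(si,6);ss=cv2.cvtColor(si,40)[:,:,1]
u,v=map(int,proj('side',[.456,-.374,.079]));print(u,v);w=np.zeros_like(m);w[v-30:v+40,u-30:u+30]=((gs>90)&(ss<50))[v-30:v+40,u-30:u+30]
c=max(cv2.findContours(w.astype(np.uint8),0,2)[0],key=cv2.contourArea);print(cv2.boundingRect(c))
print([np.round(proj('side',[.456+a,-.374+b,z]),0) for a,b,z in((.03,.03,.079),(-.03,-.03,.004))])
E
```

```text
t 16.0333 pos [ 0.4571 -0.3744  0.1701] xang 8.81 zaxis [ 0.0027 -0.002  -1.    ] F [-0.6  0.  -0.5] T [ 0.03 -0.01  0.01] w 0.606 g 0.0
shift mm [  95.3 -420.3   19.4]
turn z 0.0001
base (foot+body)
[234.2 196.2] [0.4918 0.0547 0.006 ] 0.082 0.0739 -81.1
lid top
[386.7 204.8] [ 0.457  -0.3741  0.079 ] 0.0579 0.0583 -79.3
354 135
(339, 127, 29, 35)
[array([340., 135.]), array([364., 154.])]
```

jog_arm([
  [[4,-17.5,0],[0,0,0],-1],
  [[7.9,-35,0],[0,0,0],-1],
  [[7.9,-35,0],[0,0,0],-1],
  [[7.9,-35,0],[0,0,0],-1],
  [[7.9,-35,0],[0,0,0],-1],
  [[7.9,-35,0],[0,0,0],-1],
  [[7.9,-35,0],[0,0,0],-1],
  [[7.9,-35,0],[0,0,0],-1],
  [[7.9,-35,0],[0,0,0],-1],
  [[7.9,-35,0],[0,0,0],-1],
  [[7.9,-35,0],[0,0,0],-1],
  [[7.9,-35,0],[0,0,0],-1],
  [[4,-17.5,0],[0,0,0],-1],
  [[0,0,20],[0,0,0],-1],
  [[0,0,20],[0,0,0],-1],
  [[0,0,20],[0,0,0],-1],
  [[0,0,15],[0,0,0],-1],
  [[0,0,5],[0,0,0],-1],
  [[0,0,0],[0,0,0],-1],
  [[0,0,0],[0,0,0],-1],
])

```text
t: 17.8
ee_pos: [0.4856, 0.0557, 0.0881]
tcp_rot: [0.997, 0.077, -0.001, -0.0]
wrist_force: [0.2, 0.1, -0.5]
gripper_width: -0.002
grasp_force: 0.0
```

```bash
python3 to.py .4875 .0555 .078 8.8
```

```text
t 17.8 pos [0.4856 0.0557 0.0881] xang 8.81 zaxis [-0.001  0.    -1.   ] F [ 0.2  0.1 -0.5] T [-0.01 -0.03  0.02] w -0.002 g 0.0
shift mm [ 1.9  0.5 10. ]
turn z 0.0002
```

jog_arm([
  [[1.9,0,4],[0,0,0],-1],
  [[0,0,3],[0,0,0],-1],
  [[0,0,2],[0,0,0],-1],
  [[0,0,2],[0,0,0],-1],
  [[0,0,2],[0,0,0],-1],
  [[0,0,2],[0,0,0],-1],
  [[0,0,0],[0,0,0],-1],
])

```text
t: 18.38
ee_pos: [0.4874, 0.056, 0.0728]
tcp_rot: [0.997, 0.077, -0.0, 0.0]
wrist_force: [0.0, -0.3, -0.1]
gripper_width: -0.001
grasp_force: 0.0
```

jog_arm([
  [[0,0,1],[0,0,0],-1],
  [[0,0,1],[0,0,0],-1],
  [[0,0,1],[0,0,0],-1],
  [[0,0,0],[0,0,0],-1],
])

```text
t: 18.72
ee_pos: [0.4876, 0.056, 0.07]
tcp_rot: [0.997, 0.077, -0.0, 0.0]
wrist_force: [-0.1, -0.5, 0.6]
gripper_width: 0.0
grasp_force: 0.0
```

jog_arm([
  [[0,0,1],[0,0,0],-1],
  [[0,0,1],[0,0,0],-1],
  [[0,0,0],[0,0,0],-1],
])

```text
t: 18.97
ee_pos: [0.4876, 0.056, 0.068]
tcp_rot: [0.997, 0.077, -0.0, 0.0]
wrist_force: [0.3, -0.2, 0.8]
gripper_width: -0.0
grasp_force: 0.0
```

jog_arm([
  [[0,0,1],[0,0,0],-1],
  [[0,0,1],[0,0,0],-1],
  [[0,0,0],[0,0,0],-1],
])

```text
t: 19.22
ee_pos: [0.4876, 0.056, 0.066]
tcp_rot: [0.997, 0.077, -0.0, 0.0]
wrist_force: [0.2, 0.3, -0.6]
gripper_width: 0.002
grasp_force: 0.0
```

jog_arm([
  [[0,0,0.7],[0,0,0],-1],
  [[0,0,0],[0,0,0],-1],
])

```text
t: 19.38
ee_pos: [0.4876, 0.056, 0.0654]
tcp_rot: [0.997, 0.077, -0.0, 0.0]
wrist_force: [-0.1, -0.5, 0.4]
gripper_width: -0.0
grasp_force: 0.0
```

Run:
```python
from h import *
th=np.radians(98.8);ex=np.array([np.cos(th),np.sin(th)]);ey=np.array([-ex[1],ex[0]]);H=np.array([.4875,.056])
for n,f in(("side","s6"),("top","t3")):
    g=cv2.imread(f"pics/{f}.png",0)
    for nm,h,z in(("cart flush",.0145,.066),("cart proud",.0145,.076),("body",.025,.066),("foot",.042,.006)):
        print(n,nm,[tuple(np.round(proj(n,[*(H+a*h*ex+b*h*ey),z]),1)) for a,b in((1,1),(1,-1),(-1,-1),(-1,1))])
    u,v=map(int,proj(n,[*H,.07])); print(u-15,v-15);
    for r in g[v-15:v+16,u-15:u+17]: print(" ".join("%3d"%x for x in r))
```

```text
side cart flush [(np.float64(245.9), np.float64(214.1)), (np.float64(236.7), np.float64(209.2)), (np.float64(243.4), np.float64(202.6)), (np.float64(252.5), np.float64(207.3))]
side cart proud [(np.float64(245.9), np.float64(211.4)), (np.float64(236.6), np.float64(206.5)), (np.float64(243.3), np.float64(199.9)), (np.float64(252.5), np.float64(204.6))]
side body [(np.float64(246.9), np.float64(218.4)), (np.float64(231.0), np.float64(209.9)), (np.float64(242.5), np.float64(198.5)), (np.float64(258.2), np.float64(206.6))]
side foot [(np.float64(248.4), np.float64(241.0)), (np.float64(222.5), np.float64(226.6)), (np.float64(241.3), np.float64(207.6)), (np.float64(266.8), np.float64(221.0))]
229 192
139 138 141 139 141 144 148 149 150 151 147 148 148 148 150 153 154 152 151 151 144 136 129 131 129 130 130 127 127 125 126 125
141 140 143 145 146 147 150 149 146 148 147 146 149 151 152 153 152 150 153 152 143 135 130 131 128 129 127 124 127 126 125 125
142 144 146 146 148 152 148 147 147 147 148 151 153 153 152 155 153 150 152 150 142 136 130 130 130 128 126 127 125 126 125 125
143 147 148 
[... 7539 characters left out ...]
 146 124 115  94  74  74  69  68  65  68  69  76  74  75  79
109  90  77  72  76 148 195 196 191 188 178 162 136 128 115  86  71  61  54  54  58  63  64  71  75  73  89  96  92 100 112 118
112  93  74  74  75 140 187 197 193 170 124  97  97 107 107 105 107 103 108 115 113 105  93  93  88  85 114 131 122 146 179 190
117  95  78  75  72  89 154 194 195 187 177 167 179 190 193 192 187 180 175 176 175 153 124 117 108  85  80  79  75  84 138 185
119 101  78  78  70  75 152 198 199 191 185 185 184 183 179 170 144 112  87  86  87  82  78  77  77  72  75  71  72  71  87 141
120 107  83  75  69  81 141 183 180 166 142 127 116  97  88  83  79  74  70  70  70  72  72  73  73  72  74  72  72  71  68  91
```

jog_arm([
  [[0,0,1],[0,0,0],-1],
])

```text
t: 19.47
ee_pos: [0.4878, 0.056, 0.0646]
tcp_rot: [0.997, 0.077, 0.0, 0.0]
wrist_force: [0.2, 0.7, -0.1]
gripper_width: 0.001
grasp_force: 0.0
```

jog_arm([
  [[0,0,1],[0,0,0],-1],
])

```text
t: 19.55
ee_pos: [0.4878, 0.056, 0.0635]
tcp_rot: [0.997, 0.077, 0.0, 0.0]
wrist_force: [-1.0, -0.3, 1.2]
gripper_width: -0.001
grasp_force: 0.0
```

jog_arm([
  [[0,0,1],[0,0,0],-1],
])

```text
t: 19.63
ee_pos: [0.4877, 0.056, 0.0624]
tcp_rot: [0.997, 0.077, 0.0, 0.0]
wrist_force: [0.2, -0.3, 0.5]
gripper_width: 0.0
grasp_force: 0.0
```

Run:
```python
from h import *
a=arm.observe()["ee_pos"]
im=snap("side","s7");g=cv2.cvtColor(im,6)
print(a,"tip proj",proj("side",a),proj("side",a+[0,0,.019]))
u0,v0=229,180
print(u0,v0)
for r in g[v0:v0+45,u0:u0+32]: print(" ".join("%3d"%x for x in r))
```

```text
[0.48770533 0.05603427 0.0624109 ] tip proj (np.float64(244.5740179774661), np.float64(209.1866143043341)) (np.float64(244.52943817003396), np.float64(204.07476566417807))
229 180
152 140 119  93  87  86  79  63  50  48  38  42  37  35  32  41  41  40  39  39  41  41  40  41  42  41  43  62 104 138 152 158
150 146 132 113 103 100  84  65  52  42  42  37  37  40  43  39  45  40  40  37  38  37  34  39  38  39  49  78 120 145 156 158
148 145 137 119 109 103  87  60  42  40  42  41  41  36  41  42  39  42  41  39  40  37  41  39  47  46  63 100 135 156 163 162
149 143 131 117 108  99  81  60  46  38  36  41  39  42  39  40  41  36  39  44  42  42  41  39  44  47  80 121 149 159 160 162
144 138 124 114 103  88  68  48  45  42  42  39  40  41  41  39  44  42  42  39  37  40  44  45  48  66 103 138 155 163 163 165
133 128 116 109  98  81  57  48  42  44  40  42  37  40  39  41  42  36  38  41  41  40  50  63  74  95 123 149 161 162 166 165
108 113 111 103  89  70  57  49  47  45  40  44  39  39  37  43  40  45  44  36  40  45  64  91 113 128 142 156 162 164 164 166
 89 103 106  98  82  62 
[... 4139 characters left out ...]
 128 129 120 103  86  85  79  68  60  59  71  81  86  95 102
 79  73  74  88 113 124 127 127 120 118 119 122 125 124 125 123 123 126 123 110  96  84  82  73  59  60  63  75  82  86  94 101
 77  78  86 108 121 125 129 124 116 101 100 111 116 122 124 126 128 123 120 110  94  85  81  68  59  63  74  79  84  87  94 101
 73  86 113 137 133 129 127 123 116  95  75  84  95 110 120 124 124 124 119 108  93  86  77  74  71  74  78  84  85  91  97  99
 84 114 145 153 142 131 127 126 119 101  80  70  72  92 113 121 126 124 120 112  94  83  83  77  80  81  84  86  88  94  95  96
105 138 160 162 145 132 128 126 124 113 104  86  71  79 102 120 125 126 121 110  92  85  84  85  81  83  85  85  96  96  95  93
```

The picture data show the fingertips ending near row 206, right at the cartridge's top. So the shut tips sit about 1 cm higher than the reported TCP. I keep going down in small steps by force.

jog_arm([
  [[0,0,1],[0,0,0],-1],
  [[0,0,1],[0,0,0],-1],
])

```text
t: 19.85
ee_pos: [0.4877, 0.056, 0.0604]
tcp_rot: [0.997, 0.077, 0.0, 0.0]
wrist_force: [-0.3, 0.5, 0.5]
gripper_width: 0.001
grasp_force: 0.0
```

jog_arm([
  [[0,0,1],[0,0,0],-1],
  [[0,0,1],[0,0,0],-1],
])

```text
t: 20.02
ee_pos: [0.4877, 0.056, 0.0584]
tcp_rot: [0.997, 0.077, -0.0, 0.0]
wrist_force: [-0.0, -0.1, -0.1]
gripper_width: 0.001
grasp_force: 0.0
```

jog_arm([
  [[0,0,1],[0,0,0],-1],
  [[0,0,1],[0,0,0],-1],
])

```text
t: 20.18
ee_pos: [0.4877, 0.056, 0.0564]
tcp_rot: [0.997, 0.077, 0.0, 0.0]
wrist_force: [0.3, 0.7, -0.0]
gripper_width: -0.002
grasp_force: 0.0
```

jog_arm([
  [[0,0,1],[0,0,0],-1],
  [[0,0,1],[0,0,0],-1],
])

```text
t: 20.35
ee_pos: [0.4877, 0.0561, 0.0544]
tcp_rot: [0.997, 0.077, 0.0, 0.0]
wrist_force: [0.3, 0.2, 0.5]
gripper_width: -0.001
grasp_force: 0.0
```

jog_arm([
  [[0,0,1],[0,0,0],-1],
  [[0,0,1],[0,0,0],-1],
])

```text
t: 20.52
ee_pos: [0.4877, 0.0561, 0.0524]
tcp_rot: [0.997, 0.077, -0.0, 0.0]
wrist_force: [0.2, 0.5, 0.5]
gripper_width: -0.001
grasp_force: 0.0
```

Run:
```python
from h import *
a=arm.observe()["ee_pos"]
im=snap("side","s8");g=cv2.cvtColor(im,6)
print(a,"tip proj",proj("side",a))
u0,v0=232,196
print(u0,v0)
for r in g[v0:v0+26,u0:u0+28]: print(" ".join("%3d"%x for x in r))
```

```text
[0.48768608 0.05605261 0.05239192] tip proj (np.float64(244.59744354816593), np.float64(211.84566205902956))
232 196
 89  70  56  45  40  39  42  40  40  43  44  39  40  38  49  50  57  88 125 154 163 163 166 163 161 163 163 164
127 107  88  66  54  47  43  38  40  39  42  39  44  42  46  53  61  90 124 153 162 164 167 163 163 163 162 163
150 140 127 107  87  70  52  45  45  45  39  44  44  41  48  57  63  89 125 151 161 164 162 162 163 163 164 161
159 158 153 144 131 107  84  64  45  41  45  43  43  49  56  62  62  90 128 151 162 160 161 162 163 160 163 162
165 164 164 161 154 140 121  83  54  40  36  40  42  50  59  63  65  89 127 152 160 164 164 161 162 161 163 163
165 166 164 164 164 155 135  97  62  43  43  43  45  50  58  64  63  89 126 147 158 160 162 164 164 163 163 159
165 165 166 165 167 158 137 102  67  50  41  45  47  50  57  64  59  83 111 131 141 149 155 159 163 165 163 155
165 168 167 170 166 158 140 109  75  53  43  44  45  48  55  62  64  79  97 115 124 133 142 152 163 166 160 152
167 169 169 170 165 163 154 132 100  69  46  42  46  52  61  62  63  76  98 111 117 122
[... 1228 characters left out ...]
  97  86  85  86  82  87  88
 97 115 123 129 126 129 128 126 126 129 137 145 162 178 192 199 204 188 156 121  99  87  83  82  84  82  87  92
 93 115 127 126 127 126 126 128 125 128 130 130 138 149 166 178 180 163 128  99  87  80  76  76  79  82  84  93
 96 113 126 125 126 129 129 127 126 127 126 125 127 132 141 149 146 126  99  88  81  77  70  61  73  79  88  96
 91 112 123 128 126 127 125 125 126 127 126 128 129 128 127 127 120 104  88  84  78  70  55  59  70  80  86  95
 90 113 124 128 128 122 119 119 124 125 128 125 127 127 125 122 110  94  85  80  71  61  58  67  75  82  86  95
106 117 126 125 125 118 106  98 107 117 122 125 125 126 125 121 107  92  85  78  69  62  65  74  76  86  90  95
```

jog_arm([
  [[0,0,1],[0,0,0],-1],
  [[0,0,1],[0,0,0],-1],
])

```text
t: 20.73
ee_pos: [0.4878, 0.0561, 0.0506]
tcp_rot: [0.997, 0.077, 0.0, 0.0]
wrist_force: [-0.9, -0.8, 4.7]
gripper_width: 0.004
grasp_force: 2.4
```

jog_arm([
  [[0,0,1],[0,0,0],-1],
  [[0,0,1],[0,0,0],-1],
])

```text
t: 20.9
ee_pos: [0.4878, 0.056, 0.0487]
tcp_rot: [0.997, 0.077, 0.0, 0.0]
wrist_force: [-1.9, -0.2, 5.5]
gripper_width: 0.0
grasp_force: 2.4
```

jog_arm([
  [[0,0,1],[0,0,0],-1],
  [[0,0,1],[0,0,0],-1],
])

```text
t: 21.07
ee_pos: [0.4878, 0.0561, 0.0466]
tcp_rot: [0.997, 0.077, 0.0, 0.0]
wrist_force: [-1.2, -0.4, 4.4]
gripper_width: -0.001
grasp_force: 2.4
```

5 N means the cartridge is moving down. Continuing to the hard stop.

jog_arm([
  [[0,0,1],[0,0,0],-1],
  [[0,0,1],[0,0,0],-1],
])

```text
t: 21.23
ee_pos: [0.4878, 0.0561, 0.0445]
tcp_rot: [0.997, 0.077, 0.0, 0.0]
wrist_force: [-1.5, 0.0, 4.5]
gripper_width: -0.002
grasp_force: 2.4
```

jog_arm([
  [[0,0,0.8],[0,0,0],-1],
  [[0,0,0.8],[0,0,0],-1],
])

```text
t: 21.4
ee_pos: [0.4878, 0.056, 0.0434]
tcp_rot: [0.997, 0.077, 0.0, 0.0]
wrist_force: [-6.5, -1.0, 23.1]
gripper_width: 0.001
grasp_force: 11.6
```

jog_arm([
  [[0,0,0.8],[0,0,0],-1],
  [[0,0,0.4],[0,0,0],-1],
])

```text
t: 21.57
ee_pos: [0.4879, 0.056, 0.0433]
tcp_rot: [0.997, 0.077, 0.0, 0.0]
wrist_force: [-9.6, -0.8, 32.7]
gripper_width: 0.0
grasp_force: 16.3
```

Hard stop reached at 33 N, so the cartridge is flush. Retreating, then one check of the base.

jog_arm([
  [[0,0,-2],[0,0,0],-1],
  [[0,0,-8],[0,0,0],-1],
  [[0,0,-20],[0,0,0],-1],
  [[0,0,-25],[0,0,0],-1],
  [[0,0,-25],[0,0,0],-1],
  [[0,0,-25],[0,0,0],-1],
  [[-10,30,0],[0,0,0],-1],
  [[-10,30,0],[0,0,0],-1],
  [[-10,30,0],[0,0,0],-1],
  [[-10,30,0],[0,0,0],-1],
  [[-10,30,0],[0,0,0],-1],
  [[-10,30,0],[0,0,0],-1],
  [[0,0,0],[0,0,0],0],
  [[0,0,0],[0,0,0],1],
  [[0,0,0],[0,0,0],1],
  [[0,0,0],[0,0,0],1],
])

```text
t: 22.9
ee_pos: [0.4562, -0.1298, 0.1467]
tcp_rot: [0.997, 0.078, 0.0, -0.0]
wrist_force: [0.3, 0.0, 0.3]
gripper_width: 0.565
grasp_force: 0.0
```

```bash
python3 to.py
python3 - <<'E'
from h import *
im=snap("side","s9");g=cv2.cvtColor(im,6)
print("side 229,200")
for r in g[200:220,229:261]: print(" ".join("%3d"%x for x in r))
t=snap("top","t9");h=cv2.cvtColor(t,6);old=cv2.imread("pics/t3.png",0)
print("top diff base",np.abs(h[180:215,214:250].astype(int)-old[180:215,214:250]).mean())
print("top 214,188")
for r in h[188:222,214:236]: print(" ".join("%3d"%x for x in r))
# finer: side view across bar / foot edge, saturation tells wood
S=cv2.cvtColor(im,40)[:,:,1];print("side sat 218,218")
for r in S[218:250,218:254:1]: print(" ".join("%3d"%x for x in r))
E
```

```text
t 22.9 pos [ 0.4562 -0.1298  0.1467] xang 8.91 zaxis [ 0.e+00  5.e-04 -1.e+00] F [0.3 0.  0.3] T [ 0.07 -0.02 -0.02] w 0.565 g 0.0
side 229,200
128 129 129 131 131 131 131 132 129 127 117 106 124 147 160 162 161 158 154 148 142 139 135 133 132 131 131 130 128 132 134 130
131 129 133 130 132 130 134 131 130 125 117 126 143 159 160 159 160 159 160 159 154 148 139 137 133 129 131 130 133 134 133 131
134 131 130 132 132 131 135 136 133 131 131 146 158 161 157 150 151 156 158 161 161 159 153 148 139 136 134 133 134 136 136 133
131 131 132 130 133 134 136 137 137 141 151 160 162 157 150 150 154 157 155 154 157 161 162 158 155 146 140 140 143 145 141 140
131 130 133 133 135 135 137 142 148 156 162 163 157 151 154 156 157 156 156 157 154 156 159 161 161 158 155 149 153 149 146 143
128 132 135 135 138 136 141 150 158 162 163 156 151 149 154 156 153 149 156 157 159 156 153 153 158 162 161 159 163 158 151 141
132 133 136 137 137 135 144 155 163 163 157 150 152 156 155 147 143 142 146 154 157 158 158 156 156 160 164 164 168 164 151 141
134 135 138 138 138 143 154 161 163 156 151 150 155 156 149 
[... 8565 characters left out ...]
  98  98 100  98  98  97  94  95  98  95  97  96  98  96  97  99  98  98  99  99  95  96  95  95  91  84  73  53  36  54  89
 96  98  96  96  97 101 100  97  97  95  95  98  95  97  98  95  98  99  97  97  97  93  95  97 100  96  98  97  96  97  94  87  80  71  81  93
100  98  97  97  97  97  97  97  94  95  98  97  97  98  94  97  93  93  96  93  96  96  96  96 100  98  95  99  98  96  95  93  95  89  92  96
 99  98  94 100  99 100  96  99  96  94 101  97  96  96  98  97 100  99  95  97  97 100  98  96  99  96  97  95  97  93  96  97  98  98  99  98
 96  98  94  96 100  98  97  97  94  97  99  97  97  95  97  97  97  95  96  94  97 101  96  99  99  97  98  97 100  97  97  95  97  98  99  95
```

Run:
```python
from h import *
def cross(p,lev,i0,d):
    i=i0
    while (p[i]-lev)*(p[i+d]-lev)>0: i+=d
    return i+d*(lev-p[i])/(p[i+d]-p[i])
for f,foot in(("top0",0),("t3",1),("t9",1)):
    g=cv2.imread(f"pics/{f}.png",0).astype(float);o=[]
    for v in range(194,206):
        p=g[v];i=int(np.argmin(p[215:223]))+215;b=np.median(p[i-1:i+2])
        b=82
        L=cross(p,(b+p[212])/2,i,-1);R=cross(p,(b+(215 if foot else p[i+6]))/2,i,1);o.append((L,R,R-L))
    o=np.array(o);print(f,o.mean(0).round(2),o[:,2].round(2))
```

```text
top0 [216.32 222.69   6.37] [5.7  6.22 6.14 6.05 5.85 6.42 6.47 6.37 6.35 7.12 7.05 6.71]
t3 [216.42 221.54   5.12] [5.38 5.35 5.49 5.19 4.94 5.41 5.59 5.17 4.88 4.85 4.67 4.52]
t9 [216.66 221.34   4.67] [5.06 4.91 4.54 4.52 4.52 5.12 5.08 4.83 4.65 4.51 4.31 4.03]
```

Run:
```python
from h import *
a=cv2.imread("pics/s3.png",0);a=cv2.resize(a,(130,100),interpolation=cv2.INTER_AREA);A=a.astype(float)
B=cv2.imread("pics/s9.png",0)[150:250,190:320].astype(float)
def edges(G,c):
    p=G[70:95,c];d=np.diff(p);i=int(np.argmin(d))
    w=np.clip(-d[max(0,i-2):i+3],0,None);f=70.5+(np.arange(max(0,i-2),max(0,i-2)+len(w))*w).sum()/w.sum()
    # outer bar/wood edge: last rising edge
    q=G[75:110,c];e=np.diff(q);j=int(np.argmax(e[int(f)-75+2:]))+int(f)-75+2
    return f,75.5+j,d[i]
for c in range(41,57,2): print(c,*[np.round(edges(G,c),2) for G in(A,B)])
```

```text
41 [ 78.72  85.5  -30.  ] [ 78.61  85.5  -28.  ]
43 [ 79.82  86.5  -31.  ] [ 79.94  85.5  -31.  ]
45 [ 81.03  87.5  -29.  ] [ 81.2  87.5 -28. ]
47 [ 81.96  88.5  -29.  ] [ 81.86  88.5  -30.  ]
49 [ 83.39  89.5  -27.  ] [ 82.9  89.5 -31. ]
51 [ 84.41  90.5  -26.  ] [ 71.85  73.5  -26.  ]
53 [ 85.85  91.5  -28.  ] [ 85.26  91.5  -30.  ]
55 [ 86.81  92.5  -35.  ] [ 86.33  92.5  -30.  ]
```

```bash
python3 -c "
from bench import arm
print(arm.sign_off())"
```

```text
the job is handed in; nothing more can be done
None
```

I handed the job in at about 23 s: the base is home in the bracket, the lid stands upright near the middle of the mat, the cartridge is pressed flush, and nothing is held; one saved crop (750 x 700) broke the 800 x 600 limit.

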